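# Knock the clamp release pin home and unload the chuck insert

### The job

Take the mallet and knock the sprung release pin of the clamping fixture down with a brisk blow of its head, so that it stays fully home and the clamp swings open; do not touch the pin with the gripper and do not hit the chuck insert. Stand the mallet back on its rubber pad, on its head as it was, then lift the freed chuck insert out by its stem and set it down flat in the tray, stem up. Leave everything else on the worktop where it is.

Things in the scene. Friction and masses are not known exactly. Their poses are not given: they have to be found in the camera images.
- mallet: Mallet, 0.24 to 0.34 kg, standing on its head. Origin: centre of the lower face. Head: upright cylinder along z, 44 mm across, 58 mm high, white ends, steel middle. Handle: level, along +x to 131 mm from the head's axis, centre line 29 mm above the lower face; black, flat-sided, 16 mm wide (y), 22 mm high; at the start towards the robot. Centre of mass 6 mm from the head's axis.
- mallet_pad: Fixed black rubber pad, 80 x 80 mm, 4 mm thick, on which the mallet stands. Origin: centre of its underside. The pad and the tray may have changed places.
- fixture: Fixed aluminium clamping fixture, base plate 170 (its x) x 64 (y) x 12 mm. Origin: centre of its underside. At x = -58 mm a block 36 x 40 mm, 35 mm high, with the release pin on top; at x = -12 mm the clamp's hinge, 44 mm high; at x = +42 mm the nest with the chuck insert, four stop dowels 22 mm high round it, none beside the stem in +y or -y.
- clamp (a joint): Angle of the clamp in rad: 0 = shut (start), 1.4 = open. It is a small hooked steel finger hinged at the fixture's middle, which when shut reaches over the rim of the insert's disc and bars its way up. Geared to the release pin: when the pin goes home it swings up and back and then stands upright, its tip 75 mm above the worktop.
- pin_top (a point): Round steel head of the release pin, 20 mm across, 8 mm high. The point is the centre of its flat top, 60 mm above the worktop at the start, 46 mm when the pin is home. The pin moves straight down.
- release_pin (a joint): Depth of the release pin in m: 0 = up (start), 0.014 = home. It is sprung over a dead point: it resists with about 8 N at the top, falling towards the middle, in the upper half of its travel and springs back up if it is let go there; past half way (7 mm) it snaps home by itself and stays there.
- nest (a point): Centre of the nest's seat on the fixture, 16 mm above the worktop: where the underside of the chuck insert rests at the start.
- chuck_insert: Steel chuck insert, 0.14 kg: a disc 50 mm across and 10 mm thick with an upright round stem on it, 24 mm across, from 10 to 46 mm above the underside. Origin: centre of the underside of the disc; z along the stem. It sits loosely in the nest under the clamp.
- tray: Fixed open steel tray, 90 x 90 mm outside, 82 x 82 mm inside, walls 4 mm thick and 14 mm high, floor 4 mm thick. Origin: centre of its underside.
- tape_roll: Bystander, loose: black tape roll lying flat, 55 mm across, 18 mm high. Origin: centre of its underside.
- lens_cap: Bystander, loose: black lens cap, 48 mm across, 12 mm high. Origin: centre of its underside.
- timer: Bystander, loose: small pale timer, 46 x 52 x 19 mm. Origin: centre of its underside.
- ipa_bottle: Bystander, loose: white solvent bottle, 60 mm across, 146 mm high. Origin: centre of its underside.
- drop_bottle: Bystander, loose: brown dropper bottle, 32 mm across, 76 mm high. Origin: centre of its underside.
- swab_pot: Bystander, loose: clear pot of swabs, 34 mm across, 92 mm high with the swabs. Origin: centre of its underside.

How it is judged:
On the way, in this order (a step that is already met when the one before it is completed fails the run):
1. the mallet's head comes down on the raised release pin as a blow: over the pin, its lower face less than 12 mm from the pin's top, moving faster than 6 cm/s (horizontal distance between mallet and pin_top below 0.02 m and z of mallet in the frame of pin_top below 0.012 m and linear speed of mallet above 0.06 m/s and value of joint release_pin below 0.0125 m).
2. the release pin has snapped home (more than 12.5 mm down) and stays there (value of joint release_pin above 0.0125 m), for 0.2 s.
At the end, for the whole second after the job is handed in: Pin home (over 12.5 mm down). Chuck insert flat on the tray's floor, stem up within 0.1 rad, within 27 mm of the tray's centre. Mallet on its head on the pad, upright within 0.1 rad, its head within 35 mm of the pad's centre. Both at rest (value of joint release_pin above 0.0125 m and velocity of joint release_pin below 0.01 m/s and horizontal distance between chuck_insert and tray below 0.027 m and z of chuck_insert in the frame of tray below 0.007 m and angle between each of chuck_insert, mallet's own z axis and vertical below 0.1 rad and linear speed of each of chuck_insert, mallet below 0.02 m/s and horizontal distance between mallet and mallet_pad below 0.035 m and z of mallet in the frame of mallet_pad below 0.007 m); the robot touches nothing.
It fails at once if the robot itself (fingers or arm) presses on the release pin with more than 1 N (contact force between any of the fingers, the arm and release_pin above 1 N).
It fails at once if the mallet hits the chuck insert with more than 1 N (contact force between mallet and chuck_insert above 1 N).
It fails at once if a bystander is shifted by more than 30 mm (distance of any of tape_roll, lens_cap, timer, ipa_bottle, drop_bottle, swab_pot from where it was at the start of the episode above 0.03 m).
It also fails if it takes over 56 s, if anything falls off the work surface, if the arm or the gripper's body presses on something with over 40 N, if the wrist force passes 120 N, or if a joint passes its speed limit or range.

### The arm

A 6-joint arm with a two-finger parallel gripper is mounted at the origin on a cart in front of the work surface, level with it; the furniture and walls round the work are solid. World frame = base frame: x ahead of the robot, y to its left, z up, the work surface at z = 0. Lengths are in m, angles in rad, forces in N, time in s.
With the tool pointing down it reaches from about 0.4 to 0.925 m from the base axis. Payload 3.4 kg.
Tool frame: the origin (TCP) lies on the centre line of the jaws, within the pads' length; the fingertips stand 19 mm ahead of it and the grasp point (between the pads) is the TCP; z points along the fingers, y is the line along which they close (so a half turn about z gives the same grasp; the last joint's range is limited). The gripper opens to 85 mm and grips with 20 to 120 N. Pads are 22 mm wide; open, the fingers measure 114 mm over their backs; the gripper's body (76 mm by 85 mm) begins 54 mm behind the grasp point. The pads swing forward as they close: fully open they stand 13 mm farther back than shut.
Start: joints at [-0.073, 0.307, 1.506, -0, 1.328, -0.073], TCP at [0.575, -0, 0.25] pointing down, gripper open.
Joint ranges: [-3.12, 3.12], [-1.05, 2.28], [0.14, 2.33], [-1.42, 4.57], [0.1, 2.73], [-2.68, 2.68]. Speed limits (rad/s): [2.57, 2.57, 3.14, 3.14, 3.14, 3.14].

### API

Orientations are given as a rotation vector (axis times angle).
In Python, from station import ctrl gives the robot as it stands.
- The arm moves only by the shell command python3 -m jog 'ROWS' [FORCE]. ROWS is JSON, one flat list of numbers, 7 for each row, row after row: the shift along the tool's x, y, z in m, then the turn, a rotation vector about the tool's x, y, z in rad, then the opening, from 0 (shut) to 1 (fully open). In form: [tx, ty, tz, rx, ry, rz, hand, tx, ty, tz, rx, ry, rz, hand, ...]. A call has 1 to 5 rows; each row shifts and turns the commanded pose from where the row before left it, along the tool's axes as they then stand; what a row does not reach is not made up. A row lasts 1/12 s, in which the tool goes at most 41.7 mm and 7.16 degrees, less where a joint would pass 70% of its speed; a pose out of reach is approached as far as the arm can. A call is refused whole if a number of a shift passes 0.0417 or a number of a turn 0.125, either way. A call with a gripper value outside its range is refused whole. The fingers move at their own pace and stop on an object; FORCE is the grip in N (left out, the last holds). Time passes only in rows, so rows that do not move let the fingers close. It gives the time, the measured TCP pose, the force, the opening and the grip force at its end, in the units of the state.
- ctrl.read_state(): the state, without advancing time (a new reading comes with each control period).
- ctrl.camera(name): name is "scene" or "side" or "wrist"; returns a dict with "image" (420x560x3 uint8, red, green, blue), "K" (3x3 intrinsics, pixels), "extrinsics" (4x4, takes a point from world to camera coordinates). Camera axes: x right, y down, z forward; pixel columns grow to the right and rows downward; lengths in m; the calibration is good to about 2 mm. A picture is of the moment at which its call begins. There is no depth.
- ctrl.finish_job(): hands the job in; it is judged then, once.
The state is a dict: "time": time; "q": joint angles; "qvel": joint speeds; "effort": joint torques, N m; "tool_pos": TCP position; "ee_rot": TCP orientation; "force": force on the tool from outside, world axes, zero at the start; "ft_torque": the same for the moment, N m; "gripper_width": finger opening in m; "gripper_force": force on a finger pad.
Only numpy, scipy, OpenCV 4.12 (cv2) and the standard library are available. Lean on these libraries where they do the work, as an engineer would, in place of code of your own. Each camera call takes 0.05 s, during which the arm holds its last target. There are 200 camera calls.

## Working session

There is one attempt and no reset: what is moved stays moved. The work goes in short steps, Python scripts to look and compute and a shell command to move; the robot and the scene stay as the last step left them, time stands still between calls to the robot, and variables do not carry over. Pictures are saved under pics/ and viewed, at most 10 in all, crops included, and the job is handed in when it is done.

```bash
ls; mkdir -p pics
python3 - <<'E'
from station import ctrl
import cv2,numpy as np
s=ctrl.read_state();print(s['tool_pos'],s['ee_rot'],s['gripper_width'])
for n in ['scene','side']:
    c=ctrl.camera(n);cv2.imwrite(f'pics/{n}1.png',cv2.resize(c['image'][:,:,::-1],(800,600)))
    np.savez(f'{n}.npz',K=c['K'],E=c['extrinsics'])
E
```

```text
pics
[5.74338615e-01 2.57876145e-05 2.49394430e-01] [-2.22035902e+00 -2.22032712e+00  2.06571880e-03] 0.08526584398449288
```

View pics/scene1.png

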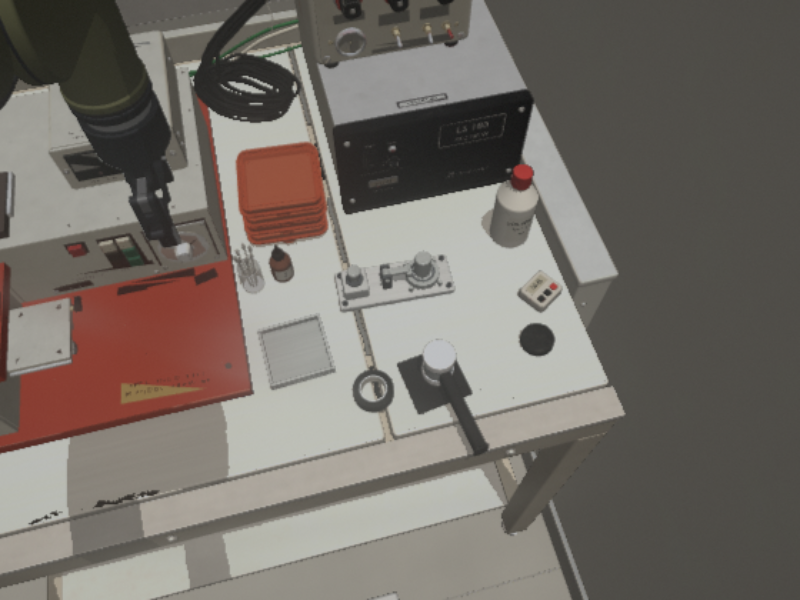

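View pics/side1.png

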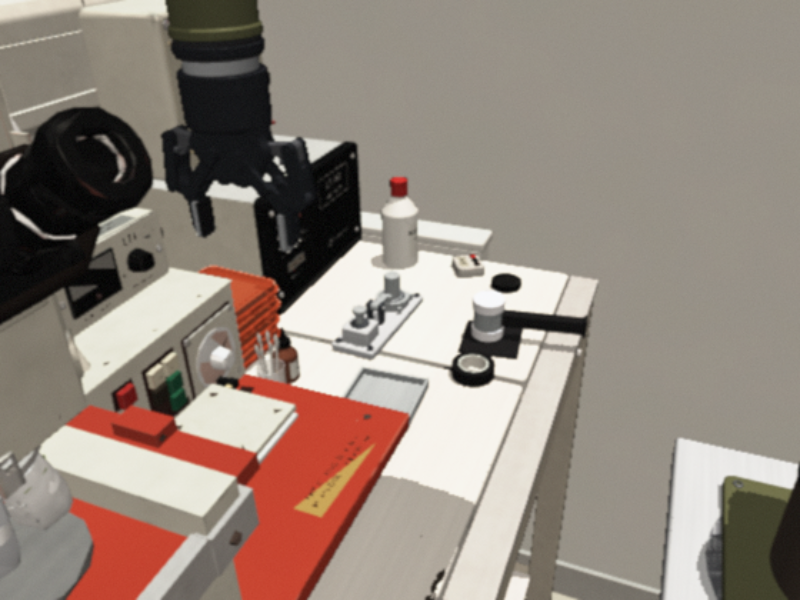

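The scene view (800×600) shows the pin top at (353,270), the stem top at (423,257), the mallet head top at (439,349) with the handle end at (480,445), the tray centred near (296,350), and the tape roll at (373,389). The side view agrees with this layout.

```bash
cat > h.py <<'E'
import numpy as np
def ray(c,u,v,z,scale=1/1.42857):
    K,E=c['K'],c['E'] if 'E' in c else c['extrinsics']
    R,t=E[:3,:3],E[:3,3]; o=-R.T@t
    d=R.T@np.linalg.inv(K)@[u*scale,v*scale,1]
    return (o+d*(z-o[2])/d[2])
E
python3 - <<'E'
from h import *
S=np.load('scene.npz');D=np.load('side.npz')
for n,u,v,z in [('pin',353,269,.06),('stem',423,256,.062),('head',439,348,.062),('handleend',480,447,.04),('padL',399,358,.004),('padB',417,411,.004),('padR',471,392,.004),
 ('trayTL',259,332,.014),('TR',321,316,.014),('BR',334,369,.014),('BL',270,386,.014),('tape',373,387,.018),('cap',537,336,.012),('timer',541,288,.019),('ipa base',511,238,0),('swab',250,285,0),('swabtop',243,252,.09),('drop',283,275,0),('fixBL',340,308,.012),('fixBR',454,291,.012),('fixTL',337,275,.012),('fixTR',447,257,.012),('tableedge',390,440,0),('tableedge',605,383,0),('boxfront',345,209,0),('box',505,180,0),('boxtop',335,127,.15),('traystack',247,243,0),('ts',327,235,0)]:
    print(n,ray(S,u,v,z).round(3))
print('side')
for n,u,v,z in [('pin',361,312,.06),('stem',392,276,.062),('head',489,297,.062),('handleend',586,325,.033)]: print(n,ray(D,u,v,z).round(3))
E
```

```text
pin [ 0.559 -0.201  0.06 ]
stem [ 0.554 -0.301  0.062]
head [ 0.411 -0.283  0.062]
handleend [ 0.277 -0.299  0.04 ]
padL [ 0.435 -0.236  0.004]
padB [ 0.354 -0.24   0.004]
padR [ 0.362 -0.318  0.004]
trayTL [ 0.518 -0.054  0.014]
TR [ 0.522 -0.143  0.014]
BR [ 0.437 -0.145  0.014]
BL [ 0.434 -0.056  0.014]
tape [ 0.397 -0.19   0.018]
cap [ 0.416 -0.431  0.012]
timer [ 0.485 -0.461  0.019]
ipa base [ 0.591 -0.455  0.   ]
swab [ 0.607 -0.051  0.   ]
swabtop [ 0.604 -0.059  0.09 ]
drop [ 0.612 -0.102  0.   ]
fixBL [ 0.529 -0.172  0.012]
fixBR [ 0.515 -0.339  0.012]
fixTL [ 0.584 -0.18   0.012]
fixTR [ 0.574 -0.346  0.012]
tableedge [ 0.326 -0.196  0.   ]
tableedge [ 0.331 -0.5   -0.   ]
boxfront [ 0.709 -0.218  0.   ]
box [ 0.702 -0.483  0.   ]
boxtop [ 0.741 -0.221  0.15 ]
traystack [ 0.683 -0.057  0.   ]
ts [ 0.667 -0.18   0.   ]
side
pin [ 0.551 -0.192  0.06 ]
stem [ 0.55  -0.294  0.062]
head [ 0.404 -0.284  0.062]
handleend [ 0.276 -0.306  0.033]
```

```bash
J="python3 -m jog"
$J '[-0.029,-0.0205,0.007,0,0,0,1,-0.029,-0.0205,0.007,0,0,0,1,-0.029,-0.0205,0.007,0,0,0,1,-0.029,-0.0205,0.007,0,0,0,1,-0.029,-0.0205,0.007,0,0,0,1]'
$J '[-0.029,-0.0205,0.007,0,0,0,1,-0.029,-0.0205,0.007,0,0,0,1,-0.029,-0.0205,0.007,0,0,0,1,-0.029,-0.0205,0.007,0,0,0,1,-0.029,-0.0205,0.007,0,0,0,1]'
$J '[0,0,0,0,0,0.12,1,0,0,0,0,0,0.12,1,0,0,0,0,0,0.12,1,0,0,0,0,0,0.12,1,0,0,0,0,0,0.12,1]'
$J '[0,0,0,0,0,0.12,1,0,0,0,0,0,0.12,1,0,0,0,0,0,0.12,1,0,0,0,0,0,0.12,1,0,0,0,0,0,0.12,1]'
$J '[0,0,0,0,0,0.12,1,0,0,0,0,0,0.12,1,0,0,0,0,0,0,1,0,0,0,0,0,0,1]'
cat >> h.py <<'E'
from scipy.spatial.transform import Rotation as Ro
def st():
    from station import ctrl
    s=ctrl.read_state();R=Ro.from_rotvec(s['ee_rot']).as_matrix()
    print('t',s['time'],'p',np.round(s['tool_pos'],4),'yaw_x',np.degrees(np.arctan2(R[1,0],R[0,0])).round(2),'zt',R[:,2].round(3),'q',np.round(s['q'],2),'F',np.round(s['force'],1),'w',round(s['gripper_width'],4),s['gripper_force'])
    return s,R
def snap(n,f):
    from station import ctrl
    import cv2
    c=ctrl.camera(n);cv2.imwrite(f,cv2.resize(c['image'][:,:,::-1],(800,600)));np.savez(f.replace('png','npz'),K=c['K'],E=c['extrinsics'])
E
python3 -c "
from h import *
st();snap('wrist','pics/w1.png')"
```

```text
time: 0.52
tool_pos: [0.4711, -0.1458, 0.2146]
ee_rot: [-2.22, -2.222, 0.001]
force: [0.4, -0.5, -0.5]
gripper_width: 0.0855
gripper_force: 0.0
time: 0.93
tool_pos: [0.3686, -0.291, 0.1798]
ee_rot: [-2.221, -2.221, -0.0]
force: [1.0, -0.3, -0.4]
gripper_width: 0.0856
gripper_force: 0.0
time: 1.35
tool_pos: [0.3695, -0.29, 0.1799]
ee_rot: [-2.783, -1.456, 0.0]
force: [0.6, 0.6, 0.7]
gripper_width: 0.0853
gripper_force: 0.0
time: 1.77
tool_pos: [0.3697, -0.2898, 0.1799]
ee_rot: [-3.089, -0.57, 0.001]
force: [-0.3, -0.8, 0.4]
gripper_width: 0.0857
gripper_force: 0.0
time: 2.1
tool_pos: [0.3698, -0.2898, 0.18]
ee_rot: [-3.134, -0.211, 0.001]
force: [-0.5, 0.3, 0.7]
gripper_width: 0.0853
gripper_force: 0.0
t 2.1 p [ 0.3698 -0.2898  0.18  ] yaw_x 7.69 zt [-0.001  0.    -1.   ] q [-0.75  0.23  1.82 -0.    1.09  0.68] F [-0.5  0.3  0.7] w 0.0853 0.0
```

View pics/w1.png

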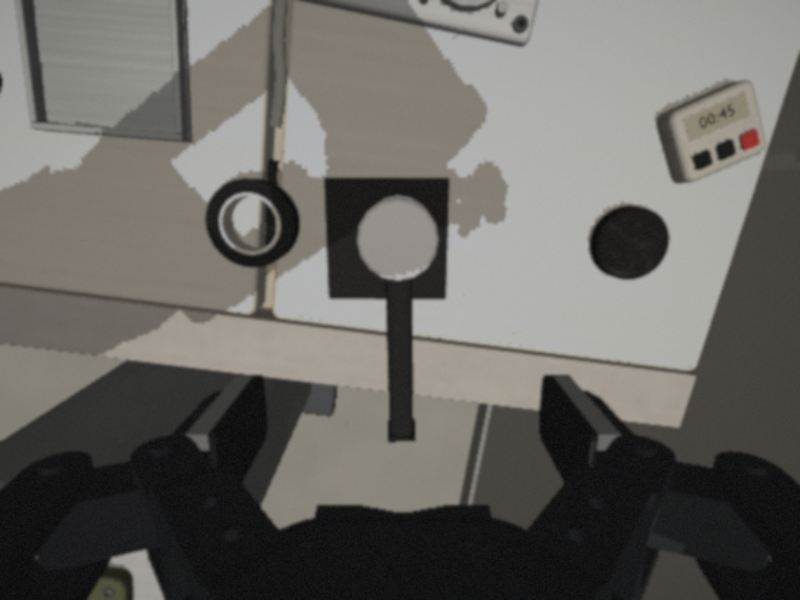

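The wrist view shows the head top centred at (398,237), the handle end at (401,436), and the pad corners at (326,180), (447,180), (445,297) and (332,297). The handle lines up with the jaw midline.

Run:
```python
from h import *
C=np.load('pics/w1.npz')
s,R=st();p=s['tool_pos']
for n,u,v,z in [('head',398,237,.062),('end',401,420,.044),('hroot',399,290,.044),('pad1',326,180,.004),('pad2',447,180,.004),('pad3',445,297,.004),('pad4',332,297,.004),('tape',251,222,.018),('cap',629,241,.012)]:
    w=ray(C,u,v,z);print(n,w.round(4),'tool',(R.T@(w-p)).round(4))
```

```text
t 2.15 p [ 0.3698 -0.2899  0.1801] yaw_x 7.68 zt [-0.  0. -1.] q [-0.75  0.23  1.82 -0.    1.09  0.68] F [ 0.6  0.  -1. ] w 0.0853 0.0
head [ 0.4074 -0.283   0.062 ] tool [ 0.0382 -0.0017  0.1181]
end [ 0.2917 -0.3001  0.044 ] tool [-0.0787 -0.0003  0.1361]
hroot [ 0.375  -0.2877  0.044 ] tool [ 0.0054 -0.0014  0.1361]
pad1 [ 0.4301 -0.2337  0.004 ] tool [ 0.0673 -0.0476  0.1761]
pad2 [ 0.4403 -0.3093  0.004 ] tool [0.0673 0.0288 0.1761]
pad3 [ 0.3649 -0.3201  0.004 ] tool [-0.0089  0.0293  0.1761]
pad4 [ 0.3547 -0.2445  0.004 ] tool [-0.0088 -0.0469  0.1761]
tape [ 0.3993 -0.1924  0.018 ] tool [ 0.0423 -0.0926  0.1621]
cap [ 0.4187 -0.4292  0.012 ] tool [0.0298 0.1446 0.168 ]
```

```bash
J="python3 -m jog"
$J '[-0.003,-0.001,0.03,0,0,0,1,0,0,0.03,0,0,0,0.6,0,0,0.03,0,0,0,0.6,0,0,0.03,0,0,0,0.6,0,0,0.025,0,0,0,0.6]'
$J '[0,0,0,0,0,0,0.6,0,0,0,0,0,0,0,0,0,0,0,0,0,0,0,0,0,0,0,0,0,0,0,0,0,0,0,0]' 110
$J '[0,0,0,0,0,0,0,0,0,0,0,0,0,0,0,0,0,0,0,0,0,0,0,0,0,0,0,0,0,0,0,0,0,0,0]'
python3 -c "
from h import *
st()"
```

```text
time: 2.57
tool_pos: [0.3665, -0.2891, 0.0338]
ee_rot: [-3.134, -0.21, 0.001]
force: [-0.5, 0.7, -0.2]
gripper_width: 0.051
gripper_force: 0.0
time: 2.98
tool_pos: [0.3677, -0.2901, 0.0369]
ee_rot: [3.133, 0.206, 0.003]
force: [-0.0, 0.6, 3.4]
gripper_width: 0.0142
gripper_force: 107.1
time: 3.4
tool_pos: [0.3676, -0.2901, 0.0369]
ee_rot: [3.133, 0.206, 0.003]
force: [-0.2, -0.4, 7.2]
gripper_width: 0.014
gripper_force: 107.7
t 3.4 p [ 0.3676 -0.2901  0.0369] yaw_x 7.51 zt [ 0.002 -0.002 -1.   ] q [-0.76  0.44  1.99  0.    0.71  0.68] F [-0.2 -0.4  7.2] w 0.014 107.74844527244568
```

```bash
J="python3 -m jog"
$J '[0,0,-0.01,0,0,0,0,0,0,-0.02,0,0,0,0,0,0,-0.025,0,0,0,0,0,0,-0.025,0,0,0,0,0,0,-0.02,0,0,0,0]'
$J '[0.01,-0.0043,-0.01,0,0,0,0,0.02,-0.0083,0,0,0,0,0,0.02,-0.0083,0,0,0,0,0,0.02,-0.0083,0,0,0,0,0,0.02,-0.0083,0,0,0,0,0]'
$J '[0.02,-0.0083,0,0,0,0,0,0.02,-0.0083,0,0,0,0,0,0.02,-0.0083,0,0,0,0,0,0.008,-0.0036,0,0,0,0,0,0,0,0,0,0,0,0]'
$J '[0,0,0,0,0,0,0,0,0,0,0,0,0,0]'
python3 - <<'E'
from h import *
import cv2
st()
snap('side','pics/s2.png');snap('scene','pics/c2.png')
a=cv2.imread('pics/s2.png');b=cv2.imread('pics/c2.png')
A=cv2.resize(a[200:400,270:470],(400,400),interpolation=cv2.INTER_CUBIC);B=cv2.resize(b[170:370,270:470],(400,400),interpolation=cv2.INTER_CUBIC)
cv2.imwrite('pics/m2.png',np.hstack([A,B]))
E
```

```text
time: 3.82
tool_pos: [0.3669, -0.2895, 0.1372]
ee_rot: [3.134, 0.206, 0.001]
force: [0.7, 0.2, -3.2]
gripper_width: 0.0144
gripper_force: 107.3
time: 4.23
tool_pos: [0.4516, -0.2399, 0.1458]
ee_rot: [3.134, 0.205, 0.001]
force: [0.5, -0.3, -3.1]
gripper_width: 0.014
gripper_force: 107.6
time: 4.65
tool_pos: [0.5165, -0.2025, 0.1455]
ee_rot: [3.134, 0.209, 0.002]
force: [-0.6, -0.0, -3.8]
gripper_width: 0.0141
gripper_force: 107.4
time: 4.82
tool_pos: [0.5135, -0.2035, 0.1451]
ee_rot: [-3.135, -0.205, 0.003]
force: [0.4, -0.1, -3.4]
gripper_width: 0.0139
gripper_force: 107.4
t 4.8167 p [ 0.5135 -0.2035  0.1451] yaw_x 7.49 zt [-0.002  0.    -1.   ] q [-0.45  0.38  1.69 -0.    1.07  0.99] F [ 0.4 -0.1 -3.4] w 0.0139 107.44672536849976
```

View pics/m2.png

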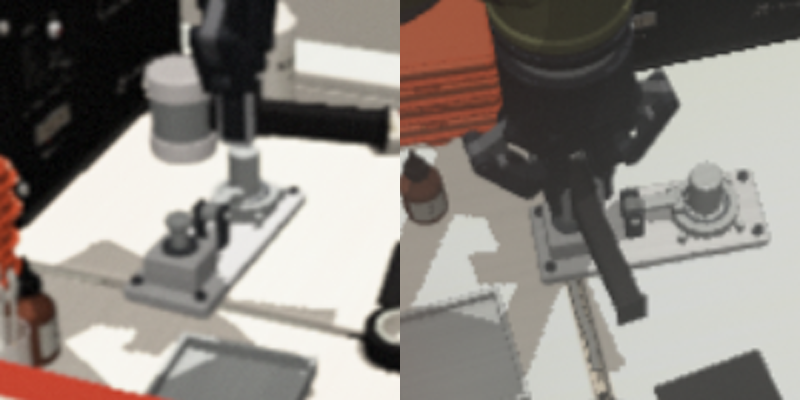

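The left crop (side view) shows the head held upright, with the lower face centre at about (184,148) and the pin top at (180,219). The clamp is shut.

Run:
```python
from h import *
D=np.load('pics/s2.npz')
for n,x,y,z in [('face',184,148,.112),('top',176,70,.170),('pin',180,219,.06)]: print(n,ray(D,270+x/2,200+y/2,z).round(4))
```

```text
face [ 0.5513 -0.2002  0.112 ]
top [ 0.5504 -0.193   0.17  ]
pin [ 0.5553 -0.1969  0.06  ]
```

```bash
J="python3 -m jog"
$J '[0,0,0.015,0,0,0,0,0,0,0.025,0,0,0,0,0,0,0.024,0,0,0,0,0,0,0,0,0,0,0]'
$J '[0,0,-0.02,0,0,0,0,0,0,-0.03,0,0,0,0,0,0,-0.03,0,0,0,0,0,0,0,0,0,0,0,0,0,0,0,0,0,0]'
python3 - <<'E'
from h import *
import cv2
st()
snap('side','pics/s3.png')
a=cv2.imread('pics/s3.png')
cv2.imwrite('pics/m3.png',cv2.resize(a[180:380,270:470],(500,500),interpolation=cv2.INTER_CUBIC))
E
```

```text
time: 5.25
tool_pos: [0.5133, -0.2036, 0.0788]
ee_rot: [-3.133, -0.203, 0.004]
force: [-0.9, 0.8, -3.7]
gripper_width: 0.0141
gripper_force: 108.2
time: 5.67
tool_pos: [0.5159, -0.2045, 0.1642]
ee_rot: [3.132, 0.204, 0.007]
force: [-0.3, -0.7, -3.0]
gripper_width: 0.0144
gripper_force: 108.5
t 5.6667 p [ 0.5159 -0.2045  0.1642] yaw_x 7.46 zt [ 0.005 -0.002 -1.   ] q [-0.45  0.36  1.67 -0.    1.11  0.99] F [-0.3 -0.7 -3. ] w 0.0144 108.5223376750946
```

View pics/m3.png

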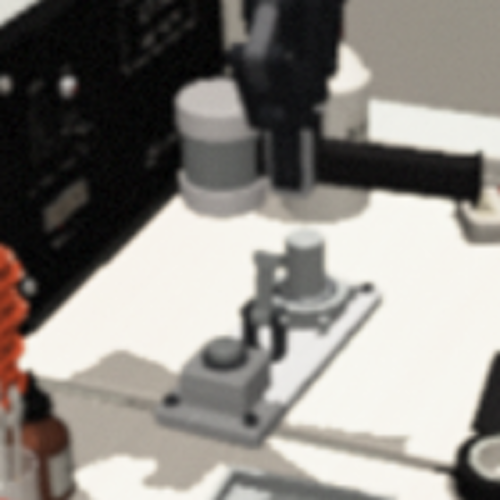

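The pin is home: its cap sits on the block at (225,350). The clamp stands upright at (262,285), and the mallet is still upright in the gripper. Next I take the mallet back to its pad.

```bash
J="python3 -m jog"
$J '[-0.01,0.004,0,0,0,0,0,-0.02,0.008,0,0,0,0,0,-0.02,0.008,0,0,0,0,0,-0.02,0.008,0,0,0,0,0,-0.02,0.008,0,0,0,0,0]'
$J '[-0.02,0.008,0,0,0,0,0,-0.02,0.008,0,0,0,0,0,-0.02,0.008,0,0,0,0,0,-0.01,0.0036,0,0,0,0,0,0,0,0.02,0,0,0,0]'
$J '[0,0,0.03,0,0,0,0,0,0,0.03,0,0,0,0,0,0,0.02,0,0,0,0,0,0,0.01,0,0,0,0,0,0,0,0,0,0,0]'
$J '[0,0,0,0,0,0,0,0,0,0,0,0,0,0,0,0,0,0,0,0,0]'
python3 -c "
from h import *
st()"
```

```text
time: 6.13
tool_pos: [0.4273, -0.2504, 0.1595]
ee_rot: [-3.132, -0.206, 0.007]
force: [-0.6, 0.3, -2.7]
gripper_width: 0.0141
gripper_force: 108.4
time: 6.55
tool_pos: [0.3631, -0.2891, 0.1426]
ee_rot: [3.132, 0.202, 0.002]
force: [1.4, -0.5, -2.8]
gripper_width: 0.014
gripper_force: 108.5
time: 6.97
tool_pos: [0.362, -0.2853, 0.0483]
ee_rot: [-3.129, -0.204, 0.008]
force: [-1.3, 0.4, -2.3]
gripper_width: 0.0141
gripper_force: 108.2
time: 7.22
tool_pos: [0.3651, -0.2878, 0.0521]
ee_rot: [3.134, 0.205, 0.002]
force: [0.1, 0.1, -2.1]
gripper_width: 0.0143
gripper_force: 108.2
t 7.2167 p [ 0.3651 -0.2878  0.0521] yaw_x 7.49 zt [ 0.001 -0.001 -1.   ] q [-0.76  0.41  1.98  0.    0.74  0.68] F [ 0.1  0.1 -2.1] w 0.0143 108.1995141506195
```

```bash
J="python3 -m jog"
$J '[0,0,0.005,0,0,0,0,0,0,0.005,0,0,0,0,0,0,0.002,0,0,0,0,0,0,0,0,0,0,0,0,0,0,0,0,0,0]'
$J '[0,0,0.001,0,0,0,0,0,0,0.001,0,0,0,0,0,0,0.001,0,0,0,0,0,0,0,0,0,0,0,0,0,0,0,0,0,0]'
```

```text
time: 7.63
tool_pos: [0.3645, -0.2871, 0.0392]
ee_rot: [-3.135, -0.205, 0.001]
force: [0.1, -0.6, -3.0]
gripper_width: 0.0146
gripper_force: 108.2
time: 8.05
tool_pos: [0.3647, -0.2874, 0.0365]
ee_rot: [3.135, 0.205, 0.0]
force: [-1.0, -0.8, 0.0]
gripper_width: 0.0144
gripper_force: 108.9
```

```bash
J="python3 -m jog"
$J '[0,0,0.0007,0,0,0,0,0,0,0,0,0,0,0,0,0,0,0,0,0,0]' 20
$J '[0,0,0,0,0,0,0.3,0,0,0,0,0,0,0.5,0,0,0,0,0,0,0.6,0,0,0,0,0,0,0.6]'
$J '[0,0,-0.01,0,0,0,0.6,0,0,-0.03,0,0,0,0.6,0,0,-0.03,0,0,0,0.6,0,0,-0.03,0,0,0,0.6,0,0,-0.03,0,0,0,0.6]'
python3 -c "
from h import *
st();snap('wrist','pics/w4.png')"
```

```text
time: 8.3
tool_pos: [0.3646, -0.2875, 0.0364]
ee_rot: [3.134, 0.205, 0.001]
force: [-2.4, 1.2, 8.3]
gripper_width: 0.0142
gripper_force: 110.1
time: 8.63
tool_pos: [0.3648, -0.2874, 0.0356]
ee_rot: [3.135, 0.205, 0.0]
force: [-0.5, 0.7, -0.4]
gripper_width: 0.0511
gripper_force: 0.0
time: 9.05
tool_pos: [0.3643, -0.287, 0.1667]
ee_rot: [-3.134, -0.205, 0.001]
force: [0.3, -0.9, -0.5]
gripper_width: 0.0515
gripper_force: 0.0
t 9.05 p [ 0.3643 -0.287   0.1667] yaw_x 7.49 zt [-0.001  0.001 -1.   ] q [-0.76  0.24  1.85  0.    1.05  0.68] F [ 0.3 -0.9 -0.5] w 0.0515 0.0
```

View pics/w4.png

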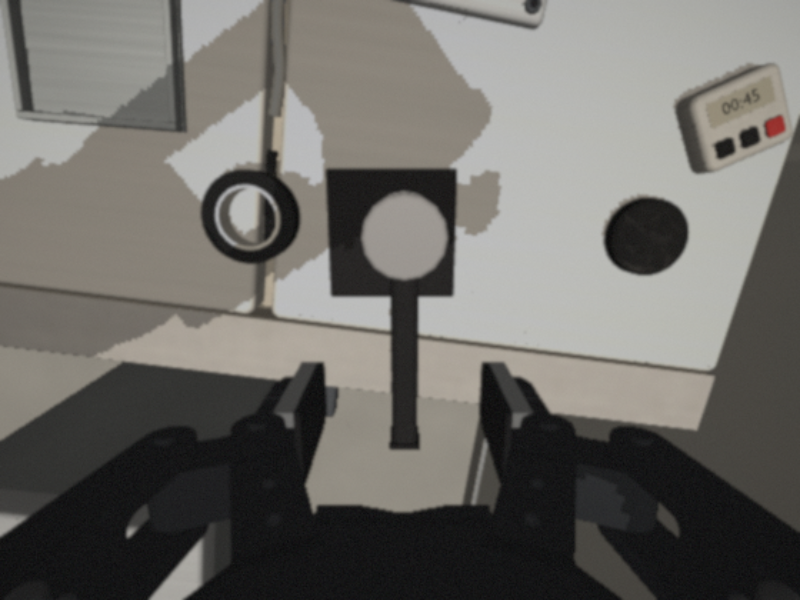

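The mallet is standing upright on its pad, with the head at (404,235), so I move on to the insert.

```bash
J="python3 -m jog"
$J '[0.031,0.006,-0.005,0,0,0,1,0.031,0.006,-0.005,0,0,0,1,0.031,0.006,-0.005,0,0,0,1,0.031,0.006,-0.005,0,0,0,1,0.031,0.006,-0.005,0,0,0,1]'
$J '[0.03,0.006,0,0,0,-0.1245,1,0,0,0,0,0,-0.1245,1,0,0,0,0,0,-0.1245,1,0,0,0,0,0,-0.1245,1,0,0,0,0,0,-0.1245,1]'
$J '[0,0,0,0,0,-0.1245,1,0,0,0,0,0,-0.1245,1,0,0,0,0,0,-0.1245,1,0,0,0,0,0,-0.1245,1,0,0,0,0,0,-0.1245,1]'
$J '[0,0,0,0,0,-0.1245,1,0,0,0,0,0,0,1,0,0,0,0,0,0,1]'
python3 -c "
from h import *
st();snap('wrist','pics/w5.png')"
```

```text
time: 9.52
tool_pos: [0.5235, -0.2967, 0.1905]
ee_rot: [-3.135, -0.205, 0.0]
force: [0.1, -0.7, -0.4]
gripper_width: 0.0855
gripper_force: 0.0
time: 9.93
tool_pos: [0.5529, -0.2986, 0.1896]
ee_rot: [-2.917, -1.165, 0.001]
force: [0.0, 0.6, 0.6]
gripper_width: 0.0856
gripper_force: 0.0
time: 10.35
tool_pos: [0.5526, -0.2987, 0.1899]
ee_rot: [-2.42, -2.002, 0.0]
force: [-0.2, -0.4, -0.8]
gripper_width: 0.0855
gripper_force: 0.0
time: 10.6
tool_pos: [0.5526, -0.2987, 0.1901]
ee_rot: [-2.301, -2.137, 0.0]
force: [0.2, 0.9, -0.1]
gripper_width: 0.0852
gripper_force: 0.0
t 10.6 p [ 0.5526 -0.2987  0.1901] yaw_x 85.76 zt [-0.001  0.    -1.   ] q [-0.56  0.43  1.47  0.    1.24 -0.49] F [ 0.2  0.9 -0.1] w 0.0852 0.0
```

View pics/w5.png

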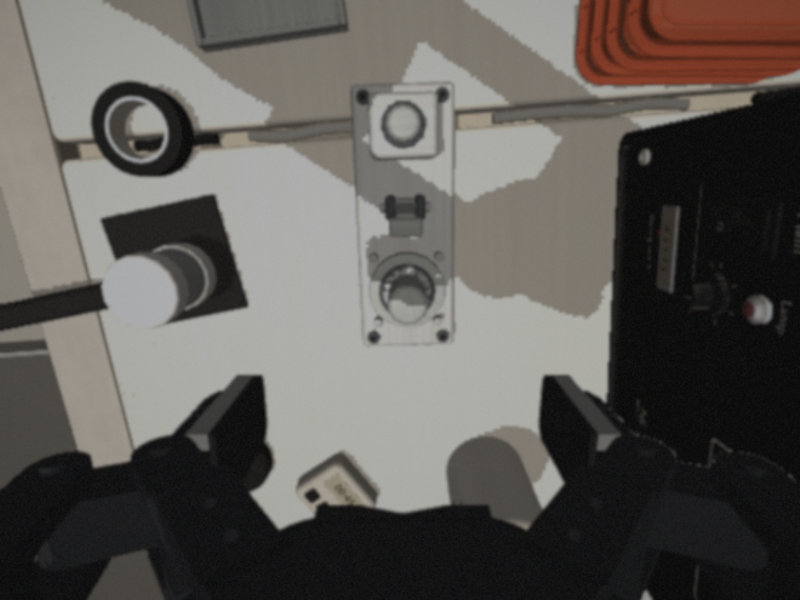

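The pin top is at (403,122) and the clamp stands open at (406,215). The stem top is at about (408,302), and the disc centre at about (407,287). The near edge of the tray runs from (203,46) to (348,28).

Run:
```python
from h import *
C=np.load('pics/w5.npz')
s,R=st();p=s['tool_pos']
for n,u,v,z in [('stem',408,302,.062),('disc',407,287,.026),('trayA',203,46,.014),('trayB',348,28,.014),('fix1',357,216,.012),('fix2',452,215,.012)]:
    w=ray(C,u,v,z);print(n,w.round(4),'tool',(R.T@(w-p)).round(4))
t=np.r_[.478,-.0995,.19];print('tray-p',R.T@(t-p))
```

```text
t 10.65 p [ 0.5526 -0.2988  0.1902] yaw_x 85.77 zt [-0.  0. -1.] q [-0.56  0.43  1.47  0.    1.24 -0.49] F [-0.4  0.6 -0.2] w 0.085 0.0
stem [ 0.556  -0.2994  0.062 ] tool [-0.0004  0.0035  0.1282]
disc [ 0.5558 -0.2989  0.026 ] tool [1.000e-04 3.300e-03 1.642e-01]
trayA [ 0.4465 -0.148   0.014 ] tool [ 0.1425 -0.1168  0.1763]
trayB [ 0.5325 -0.1449  0.014 ] tool [ 0.1519 -0.0313  0.1762]
fix1 [ 0.5267 -0.2526  0.012 ] tool [ 0.0441 -0.0291  0.1782]
fix2 [ 0.5882 -0.2566  0.012 ] tool [0.0447 0.0325 0.1782]
tray-p [ 0.19324042 -0.08913236  0.00028285]
```

```bash
J="python3 -m jog"
$J '[0,0.0035,0.03,0,0,0,0.7,0,0,0.03,0,0,0,0.7,0,0,0.03,0,0,0,0.7,0,0,0.03,0,0,0,0.7,0,0,0.015,0,0,0,0.7]'
$J '[0,0,0.005,0,0,0,0.6,0,0,0,0,0,0,0,0,0,0,0,0,0,0,0,0,0,0,0,0,0,0,0,0,0,0,0,0]' 50
$J '[0,0,0,0,0,0,0,0,0,0,0,0,0,0,0,0,0,0,0,0,0]'
$J '[0,0,-0.004,0,0,0,0,0,0,-0.01,0,0,0,0,0,0,-0.02,0,0,0,0,0,0,-0.03,0,0,0,0,0,0,-0.03,0,0,0,0]'
```

```text
time: 11.07
tool_pos: [0.5542, -0.2979, 0.0519]
ee_rot: [-2.298, -2.135, 0.002]
force: [-0.6, 0.3, 0.1]
gripper_width: 0.0596
gripper_force: 0.0
time: 11.48
tool_pos: [0.5572, -0.2997, 0.0522]
ee_rot: [2.297, 2.139, 0.001]
force: [0.9, 0.3, -1.1]
gripper_width: 0.0226
gripper_force: 48.9
time: 11.73
tool_pos: [0.5568, -0.2995, 0.0517]
ee_rot: [2.297, 2.14, 0.001]
force: [-1.1, -0.1, 2.8]
gripper_width: 0.0224
gripper_force: 49.4
time: 12.15
tool_pos: [0.5553, -0.2986, 0.1452]
ee_rot: [-2.296, -2.14, 0.001]
force: [0.4, -0.9, -2.1]
gripper_width: 0.0227
gripper_force: 49.0
```

```bash
J="python3 -m jog"
$J '[0.01,-0.005,-0.01,0,0,0,0,0.026,-0.0125,0,0,0,0,0,0.026,-0.0125,0,0,0,0,0,0.026,-0.0125,0,0,0,0,0,0.026,-0.0125,0,0,0,0,0]'
$J '[0.026,-0.0125,0,0,0,0,0,0.026,-0.0125,0,0,0,0,0,0.017,-0.007,0,0,0,0,0,0.01,-0.003,0,0,0,0,0,0,0,0,0,0,0,0]'
$J '[0,0,0,0,0,0,0,0,0,0,0,0,0,0]'
python3 - <<'E'
from h import *
import cv2
st();snap('wrist','pics/w6.png');snap('scene','pics/c6.png')
a=cv2.imread('pics/w6.png');b=cv2.imread('pics/c6.png')
cv2.imwrite('pics/m6.png',np.hstack([a[0:400,200:600],cv2.resize(b[220:420,200:400],(400,400),interpolation=cv2.INTER_CUBIC)]))
E
```

```text
time: 12.57
tool_pos: [0.5078, -0.1797, 0.1545]
ee_rot: [-2.298, -2.14, 0.0]
force: [0.6, 0.7, -1.3]
gripper_width: 0.0226
gripper_force: 49.1
time: 12.98
tool_pos: [0.4784, -0.0979, 0.1545]
ee_rot: [-2.295, -2.143, 0.001]
force: [0.1, 0.2, -1.5]
gripper_width: 0.0224
gripper_force: 49.1
time: 13.15
tool_pos: [0.481, -0.1011, 0.1548]
ee_rot: [2.297, 2.141, 0.001]
force: [-0.6, -0.2, -1.1]
gripper_width: 0.0227
gripper_force: 49.1
t 13.15 p [ 0.481  -0.1011  0.1548] yaw_x 85.96 zt [ 0.001 -0.001 -1.   ] q [-0.29  0.29  1.81 -0.    1.04 -0.22] F [-0.6 -0.2 -1.1] w 0.0227 49.09903425956145
```

View pics/m6.png

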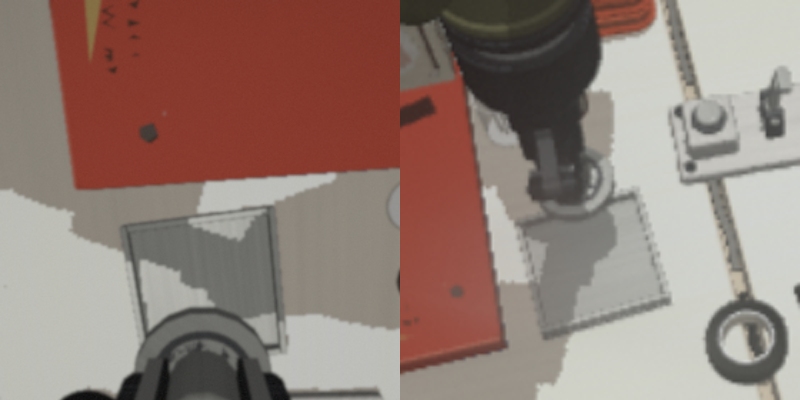

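The left crop (wrist view, offset 200) shows the tray's outer corners at (122,227), (273,207) and (285,350). The insert hangs straight in the grip.

Run:
```python
from h import *
C=np.load('pics/w6.npz');s,R=st();p=s['tool_pos']
w=[ray(C,u+200,v,.014) for u,v in [(122,227),(273,207),(285,350)]]
print(np.round(w,4)); c=(w[0]+w[2])/2; print(c,R.T@(c-p))
```

```text
t 13.25 p [ 0.4809 -0.1014  0.1547] yaw_x 85.91 zt [ 0.001 -0.001 -1.   ] q [-0.29  0.29  1.81 -0.    1.04 -0.22] F [-0.  -0.4 -1.7] w 0.0229 49.09910063026473
[[ 0.4386 -0.0576  0.014 ]
 [ 0.525  -0.0525  0.014 ]
 [ 0.5298 -0.1392  0.014 ]]
[ 0.48416215 -0.09838247  0.014     ] [0.00328531 0.00289891 0.1406636 ]
```

```bash
J="python3 -m jog"
$J '[0.003,0.003,0.02,0,0,0,0,0,0,0.03,0,0,0,0,0,0,0.03,0,0,0,0,0,0,0.02,0,0,0,0,0,0,0.005,0,0,0,0]'
$J '[0,0,0.003,0,0,0,0,0,0,0.002,0,0,0,0,0,0,0.002,0,0,0,0,0,0,0,0,0,0,0,0,0,0,0,0,0,0]'
$J '[0,0,0.001,0,0,0,0,0,0,0.001,0,0,0,0,0,0,0,0,0,0,0,0,0,0,0,0,0,0]'
```

```text
time: 13.67
tool_pos: [0.4814, -0.0978, 0.0465]
ee_rot: [-2.296, -2.137, 0.005]
force: [-1.1, -0.1, -0.5]
gripper_width: 0.0222
gripper_force: 49.2
time: 14.08
tool_pos: [0.4841, -0.0978, 0.0436]
ee_rot: [2.297, 2.14, 0.002]
force: [-0.6, 0.0, -0.4]
gripper_width: 0.0225
gripper_force: 49.2
time: 14.42
tool_pos: [0.4832, -0.0974, 0.0408]
ee_rot: [2.298, 2.142, 0.0]
force: [0.1, -0.3, -1.7]
gripper_width: 0.0224
gripper_force: 49.2
```

```bash
J="python3 -m jog"
$J '[0,0,0.001,0,0,0,0,0,0,0.0007,0,0,0,0,0,0,0,0,0,0,0]'
$J '[0,0,0,0,0,0,0.3,0,0,0,0,0,0,0.5,0,0,0,0,0,0,0.6,0,0,0,0,0,0,0.6]'
$J '[0,0,-0.01,0,0,0,0.6,0,0,-0.03,0,0,0,0.6,0,0,-0.03,0,0,0,0.6,0,0,-0.03,0,0,0,0.6,0,0,-0.03,0,0,0,0.6]'
$J '[-0.02,0,-0.03,0,0,0,0.6,-0.02,0,-0.03,0,0,0,0.6,0,0,0,0,0,0,0.6,0,0,0,0,0,0,0.6]'
python3 -c "
from h import *
st();snap('side','pics/s7.png');snap('wrist','pics/w7.png')"
```

```text
time: 14.67
tool_pos: [0.4834, -0.0975, 0.0397]
ee_rot: [2.298, 2.141, 0.0]
force: [-1.7, 0.3, 7.3]
gripper_width: 0.0228
gripper_force: 50.2
time: 15.0
tool_pos: [0.4832, -0.0975, 0.0388]
ee_rot: [-2.298, -2.142, 0.0]
force: [-0.3, -0.3, -0.2]
gripper_width: 0.0515
gripper_force: 0.0
time: 15.42
tool_pos: [0.4828, -0.0974, 0.1699]
ee_rot: [-2.298, -2.141, 0.001]
force: [1.4, 0.1, -0.3]
gripper_width: 0.0512
gripper_force: 0.0
time: 15.75
tool_pos: [0.4817, -0.1386, 0.2308]
ee_rot: [2.297, 2.137, 0.003]
force: [0.0, -0.1, -0.1]
gripper_width: 0.0513
gripper_force: 0.0
t 15.75 p [ 0.4817 -0.1386  0.2308] yaw_x 85.87 zt [ 0.005 -0.002 -1.   ] q [-0.36  0.22  1.69 -0.    1.23 -0.29] F [ 0.  -0.1 -0.1] w 0.0513 0.0
```

View pics/s7.png

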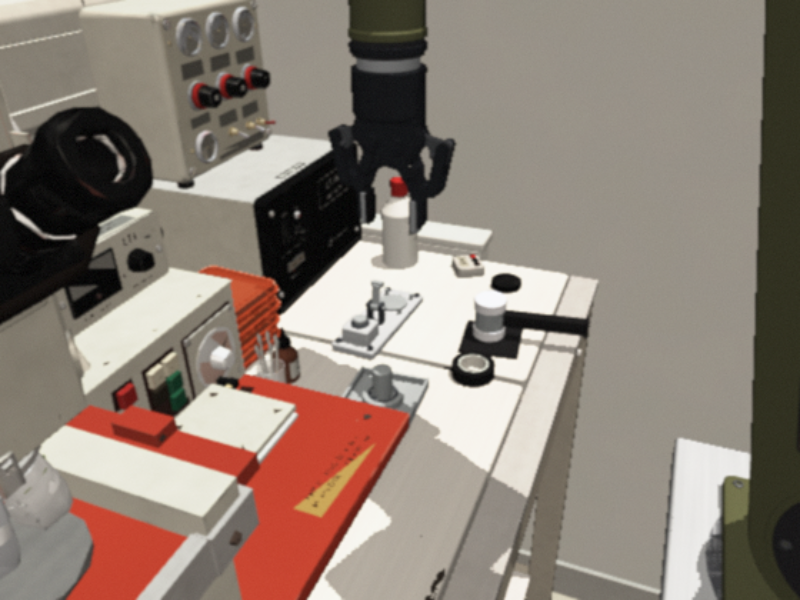

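View pics/w7.png

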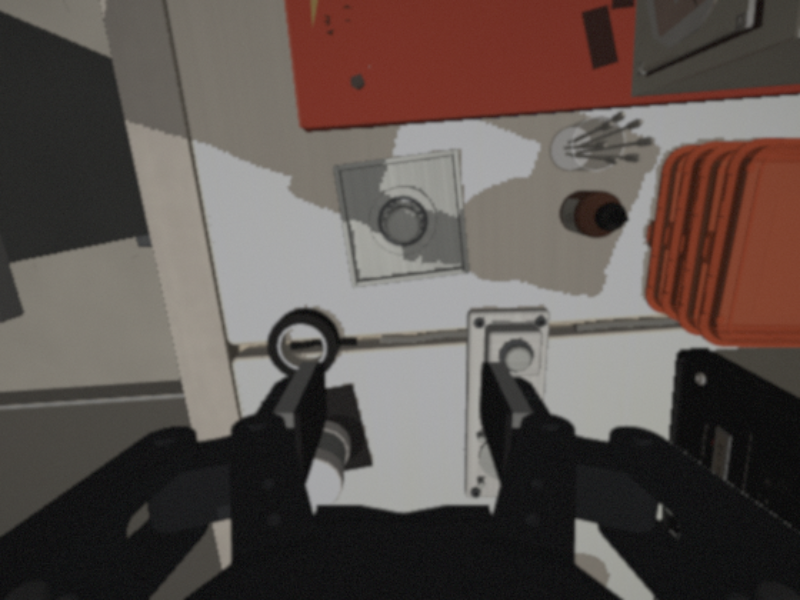

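The insert sits flat and central in the tray, with its stem at (404,220). The mallet is upright on its pad, the pin is home, and the clamp is open.

```bash
python3 -c "
from station import ctrl
print(ctrl.finish_job())"
```

```text
the job is handed in; nothing more can be done
None
```

The job is handed in at about 16 s of the 56 s allowed, with no verdict returned; the last pictures show the pin home, the clamp open, the mallet upright on its pad, the insert flat in the tray stem up, and no sign of any bystander having moved.

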